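# Prop the slide dryer's cover open on its stay

## Robot

A 7-joint arm with a two-finger parallel gripper is mounted at the origin on the work surface. World frame = base frame: x ahead of the robot, y to its left, z up, the work surface at z = 0. Lengths are in m, angles in rad, forces in N, time in s.
With the tool pointing down it reaches from about 0.35 to 0.9 m from the base axis. Payload 7.2 kg.
Tool frame: the origin (TCP) lies at the very end of the fingers, on their centre line; the grasp point (between the pads) lies 19 mm behind it; z points along the fingers, y is the direction in which the jaws open and shut (so a half turn about z gives the same grasp; the last joint's range is limited). The gripper opens to 88 mm and grips with 3 to 60 N. Pads are 20 mm wide; open, the fingers measure 115 mm over their backs; the gripper's body (75 mm by 178 mm) begins 61 mm behind the grasp point.
Start: joints at [-0.068, 0.411, -0.013, 1.596, 0.006, 1.134, -0.082], TCP at [0.625, -0, 0.223] pointing down, gripper open.
Joint ranges: [-2.95, 2.95], [-0.29, 1.99], [-1.47, 1.44], [0.14, 2.54], [-1.03, 4.17], [0.13, 1.85], [-2.86, 2.86]. Speed limits (rad/s): [2.39, 2.39, 3.01, 3.01, 3.14, 3.14, 3.14].

## Interface

Orientations are given as a unit quaternion [x, y, z, w].
In Python, from station import observe, vision, finish_job gives the robot as it stands. The module is installed in compiled form; this text tells all that it offers.
- The arm moves only by the tool drive_tool, never from a script. Its argument "increments" is a list of rows, each an object with "delta_pos": the shift along the tool's x, y, z normalised to -1 to 1, where 1 is 40 mm, a list of three; "rotation": the turn, a rotation vector about the tool's x, y, z normalised to -1 to 1, where 1 is 5 degrees, a list of three. In form: [{"delta_pos": [dx, dy, dz], "rotation": [ax, ay, az]}, ...]. A call has exactly 8 rows; each row shifts and turns the commanded pose from where the row before left it, along the tool's axes as they then stand; what a row does not reach is not made up. A row lasts 1/10 s, in which the tool goes at most 50 mm and 8.59 degrees, less where a joint would pass 70% of its speed; a pose out of reach is approached as far as the arm can. A call with a number of a shift or a turn outside -1 to 1 is refused whole. A call with a gripper value outside its range is refused whole. "fingers" is the opening, from 0 (shut) to 1 (fully open), set as the call begins (left out, the last holds). The fingers move at their own pace and stop on an object; "force" is the grip in N (left out, the last holds). Time passes only in rows, so rows that do not move let the fingers close, or fill a call up. It gives the time, the measured TCP pose, the force and the opening at its end, in the units of the state.
- observe(): the state, without advancing time (a new reading comes with each control period).
- vision.read_camera(name): name is "scene" or "side" or "wrist"; returns a dict with "color" (420x560x3 uint8, red, green, blue), "fx", "fy", "cx", "cy" (pixels), "rvec" (rotation vector, rad) and "tvec" (3), from world to camera coordinates, as OpenCV has them. Camera axes: x right, y down, z forward; pixel columns grow to the right and rows downward; lengths in m; the calibration is good to about 2 mm. A picture is of the moment at which its call begins. There is no depth.
- finish_job(): hands the job in, once; it reports no verdict.
The state is a dict: "time_s": time; "qpos": joint angles; "qvel": joint speeds; "joint_torque": joint torques, N m; "tcp_pos": TCP position; "tool_rot": TCP orientation; "force": force on the tool from outside, world axes, zero at the start; "wrist_torque": the same for the moment, N m; "opening": opening from 0.0 (shut) to 1.0 (fully open).
Only numpy, scipy, OpenCV 4.12 (cv2) and the standard library are available. Lean on these libraries where they do the work, as an engineer would, in place of code of your own. Each camera call takes 0.05 s, during which the arm holds its last target. There are 200 camera calls.

## Task

The stained blood smears in the slide dryer are fogging its clear cover: prop the cover ajar so that they can air. Swing the cover right back until it stands open by itself, flip its stay fully up, then bring the cover down gently by its handle until it rests on the end of the stay, and let go. Leave the tray of smears and the things beside the dryer where they are.

Things in the scene. Friction and masses are not known exactly. Their poses are not given: they have to be found in the camera images.
- dryer: Slide drying bench, fixed to the desk: white casing 166 (x) x 300 (y) x 80 mm high, with a flat black warming plate on its deck. Origin: centre of its underside, on the desk; x points to its back (hinge side), -x to its front (controls, cover handle; towards the robot give or take 0.3 rad), y to its left as the robot sees it, z up. The deck is flat, without walls, 80 mm above the desk (the plate 82). The clear cover stands over it.
- cover (a joint): Angle of the dust cover: 0 = shut, 1.70 = right back against its stop; it swings its front up and back. A shallow clear box open below, 166 x 296 x 45 mm, walls 3 mm, aluminium edges, about 0.45 kg, hinged along the deck's back edge, with no friction that could hold it: let go below about 1.2 rad it falls shut, beyond that it falls back onto its stop and stands there by itself. Resting on the raised stay it reads about 0.52.
- cover_handle (a point): Centre of the cover's handle, a round black bar 10 mm thick running along the dryer's y, 112 mm clear between its two arms. It sits on the cover's front wall, 35 mm clear of it, moves with the cover, and can be pinched from above at any cover angle (one finger in front, one behind). Shut: at (-0.123, 0, 0.106) in the dryer's frame. It goes round the cover's hinge at a radius of 204 mm; right back it is 283 mm above the desk and 48 mm behind the hinge.
- cover_hinge (a point): Point on the cover's hinge axis, in the middle of the dryer's width: (0.080, 0, 0.084) in the dryer's frame. The axis runs along the dryer's y.
- stay (a joint): Angle of the stay: 0 = folded, lying level and pointing to the dryer's back, under the shut cover; 1.676 = fully up against its stop, leaning 6 degrees past upright to the front. It turns freely about an axis along the dryer's y: let go short of upright it falls back, past upright it drops onto its stop and stands by itself.
- stay_grip (a point): Centre of the stay's orange finger sleeve, 40 mm long along the bar, 10 mm wide (along the dryer's y), 14 mm high; 55 mm from the pivot. Folded: at (0.035, 0.122, 0.102) in the dryer's frame, 22 mm above the deck, with nothing within 65 mm on the tray's side. It can be pinched from above across its width and turns between the fingers, slipping a little as it does, so pull on until it has met its stop.
- stay_pivot (a point): The stay's pivot, in a small steel bracket 19 mm wide on the deck: (-0.020, 0.122, 0.102) in the dryer's frame.
- smear_tray: Loose steel tray with six stained slides, 104 x 170 x 9 mm, 0.22 kg, lying on the warming plate. Origin: centre of its underside. To be left alone.
- tube_rack: Loose white rack of blood tubes with purple caps, 54 x 120 mm, 95 mm high. Origin: centre of its underside. Bystander, standing beside the dryer.
- stain_bottle: Loose amber bottle with black cap, 54 mm across, 125 mm high. Origin: centre of its underside. Bystander.
- stay_end (a point): Centre of the stay's rubber end, 10 mm across and 12 mm wide, 85 mm from the pivot; the cover's top panel comes to rest on it. The stay is a flat steel bar 6 mm wide and 10 mm high, 60 g in all.

How it is judged:
By the outcome, as a careful person would: the job done as asked, in the order asked, and still so for the second after the job is handed in, with the robot touching nothing.
It also fails if it takes over 69 s, if anything falls off the work surface, if the arm or the gripper's body presses on something with over 40 N, if the wrist force passes 120 N, or if a joint passes its speed limit or range.

## Working session

There is one attempt and no reset: what is moved stays moved. The work goes in short steps, Python scripts to look and compute and a tool call to move; the robot and the scene stay as the last step left them, time stands still between calls to the robot, and variables do not carry over. Pictures are saved under pics/ and viewed, about 8 in all and at most 12, crops included, and the job is handed in when it is done.

Besides the shell and the picture viewer there is one more tool, called after "Call:" as name(argument=value, ...), one argument or row to a line, values as JSON. drive_tool: Moves the arm, as the interface text tells. Scaled input: -1 to 1 covers 40 mm each way for a shift and 5 degrees each way for a turn. Its arguments: {"type":"object","properties":{"increments":{"type":"array","items":{"type":"object","properties":{"delta_pos":{"type":"array","items":{"type":"number"}},"rotation":{"type":"array","items":{"type":"number"}}}}},"fingers":{"type":"number"},"force":{"type":"number"}},"required":["increments"]}

```bash
mkdir -p pics
python3 - <<'E'
from station import observe, vision
import cv2, pickle
for n in ("scene","side"):
    r=vision.read_camera(n); pickle.dump(r,open(n+".pkl","wb"))
    cv2.imwrite(f"pics/{n}0.png",cv2.resize(r["color"][:,:,::-1],(800,600),interpolation=cv2.INTER_CUBIC))
    print(n,r["fx"],r["cx"],r["cy"],r["rvec"],r["tvec"])
print(observe())
E
```

```text
scene 515.7932799275605 271.7152911022346 208.80894668314002 [ 0.84203113  2.71185689 -0.82237099] [ 0.44059571 -0.21986862  1.53619911]
side 465.5020350910835 283.74141390989286 210.5247722377065 [ 0.7801811  -2.64849963  0.98509241] [0.49930973 0.25906138 0.99756384]
{'time_s': 0.1, 'qpos': array([-0.06819191,  0.41179091, -0.01274002,  1.59693579,  0.00559611,
        1.13432289, -0.08220768]), 'qvel': array([ 0.00088958, -0.00169534, -0.00010322, -0.00232998,  0.00065731,
        0.00054903,  0.00099337]), 'joint_torque': array([ 1.90722414e-03, -5.89100254e+01,  6.43606726e-01, -2.91709310e+01,
       -5.37973386e-02,  1.45046425e-02,  7.40053088e-05]), 'tcp_pos': array([ 6.24547186e-01, -2.55150965e-05,  2.21921156e-01]), 'tool_rot': array([ 7.07095166e-01,  7.07118039e-01, -5.31973755e-04, -4.71287925e-04]), 'force': array([-0.12377169, -0.21825988, -0.16647686]), 'wrist_torque': array([0.0373086 , 0.00937587, 0.04198258]), 'opening': 1.0022725184622003}
```

View pics/scene0.png

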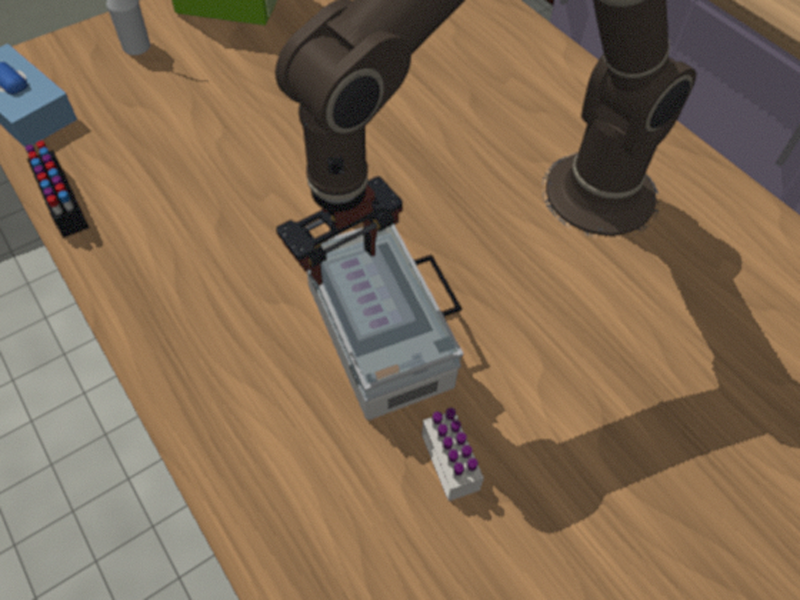

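View pics/side0.png

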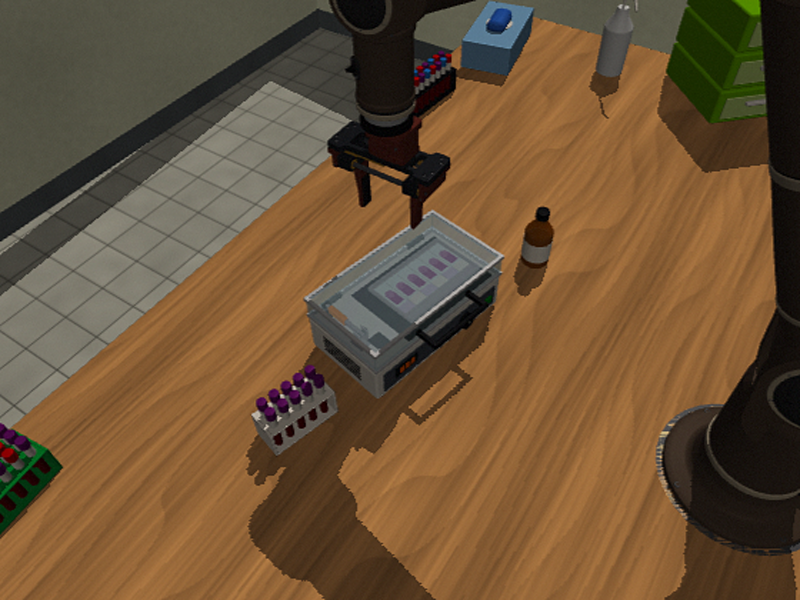

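Both views show the dryer with its cover shut. In the side view (800 px picture) the cover's top corners are at about (307,299), (433,212), (502,260) and (376,354), and the handle bar runs (420,337)–(487,300). In the scene view the handle runs (432,258)–(458,307) and the front-left top corner is at (461,352).

```bash
cat > h.py <<'E'
import numpy as np, cv2, pickle
from scipy.optimize import least_squares
from scipy.spatial.transform import Rotation as R
def proj(c,P,s=1):
    K=np.array([[c["fx"],0,c["cx"]],[0,c["fy"],c["cy"]],[0,0,1.]])
    return cv2.projectPoints(np.array(P,float).reshape(-1,1,3),np.array(c["rvec"],float),np.array(c["tvec"],float),K,None)[0][:,0]*s
def world(p,P):
    return R.from_euler('z',p[2]).apply(np.array(P,float))+[p[0],p[1],0]
E
python3 - <<'E'
from h import *
S=pickle.load(open("scene.pkl","rb"));D=pickle.load(open("side.pkl","rb"));s=800/560
zt=.128
obs=[(D,(.083,.148,zt),(307,299)),(D,(.083,-.148,zt),(433,212)),(D,(-.083,-.148,zt),(502,260)),(D,(-.083,.148,zt),(376,354)),
(D,(-.083,.15,0),(380,395)),(D,(-.123,.06,.106),(420,337)),(D,(-.123,-.06,.106),(487,298)),
(S,(-.123,.06,.106),(458,307)),(S,(-.123,-.06,.106),(432,258)),(S,(-.083,.148,zt),(461,352))]
f=lambda p:np.concatenate([proj(c,world(p,[a]),s)[0]-u for c,a,u in obs])
r=least_squares(f,[.65,0,0],loss='soft_l1',f_scale=4)
print(r.x,r.fun.reshape(-1,2).round(1))
np.save("p.npy",r.x)
for n,P in dict(handle=(-.123,0,.106),hinge=(.08,0,.084),grip=(.035,.122,.102),pivot=(-.02,.122,.102)).items(): print(n,world(r.x,[P])[0].round(4))
E
```

```text
[ 0.57620563  0.02409708 -0.22009585] [[-2.2 -3.7]
 [-0.2 -3.1]
 [ 1.3 -5.1]
 [-1.5  0.4]
 [-2.8  6.6]
 [14.5  8.3]
 [-1.3  5.8]
 [ 0.2  0.2]
 [-2.5 -3.4]
 [-0.8 -1.6]]
handle [0.4562 0.051  0.106 ]
hinge [0.6543 0.0066 0.084 ]
grip [0.637  0.1355 0.102 ]
pivot [0.5833 0.1475 0.102 ]
```

Call:
drive_tool(
  increments=[
    {"delta_pos": [0,0,0],"rotation": [0,0,0.84]},
    {"delta_pos": [0,0,0],"rotation": [0,0,0.84]},
    {"delta_pos": [0,0,0],"rotation": [0,0,0.84]},
    {"delta_pos": [0.07,-0.7,0],"rotation": [0,0,0]},
    {"delta_pos": [0.07,-1,0],"rotation": [0,0,0]},
    {"delta_pos": [0.07,-1,0],"rotation": [0,0,0]},
    {"delta_pos": [0.07,-1,0],"rotation": [0,0,0]},
    {"delta_pos": [0.07,-0.7,0],"rotation": [0,0,0]},
  ],
  fingers=0.42,
  force=20,
)

```text
time_s: 0.9
tcp_pos: [0.4536, 0.0525, 0.2222]
tool_rot: [0.78, 0.626, -0.001, -0.0]
force: [0.5, 0.8, 0.1]
opening: 0.416
```

```bash
cat > look.py <<'E'
import sys
from h import *
from station import observe, vision
def look(name,tag,th=0.,st=0.,pts=None):
    p=np.load("p.npy"); r=vision.read_camera(name); pickle.dump(r,open(f"{tag}.pkl","wb"))
    s=800/560; im=cv2.resize(r["color"][:,:,::-1],(800,600),interpolation=cv2.INTER_CUBIC)
    def rot(P):
        P=np.array(P,float); x,z=P[:,0]-.08,P[:,2]-.084
        return np.c_[.08+x*np.cos(th)+z*np.sin(th),P[:,1],.084-x*np.sin(th)+z*np.cos(th)]
    def line(P,c):
        u=proj(r,world(p,P),s).astype(int); cv2.polylines(im,[u.reshape(-1,1,2)],False,c,1,cv2.LINE_AA)
    line(rot([(-.123,-.061,.106),(-.123,.061,.106)]),(0,0,255))
    line(rot([(.083,.148,.128),(.083,-.148,.128),(-.083,-.148,.128),(-.083,.148,.128),(.083,.148,.128)]),(0,255,0))
    line([(-.083,.15,.08),(.083,.15,.08),(.083,-.15,.08),(-.083,-.15,.08),(-.083,.15,.08)],(255,255,0))
    line([(-.02,.122,.102),(-.02+.085*np.cos(st),.122,.102+.085*np.sin(st))],(255,0,255))
    cv2.imwrite(f"pics/{tag}.png",im)
def state():
    o=observe(); p=np.load("p.npy"); 
    d=R.from_euler('z',-p[2]).apply(o["tcp_pos"]-[p[0],p[1],0])
    T=R.from_quat(o["tool_rot"])
    print("t",round(o["time_s"],2),"tcp",o["tcp_pos"].round(4),"dryer",d.round(4),"open",round(o["opening"],3),"F",o["force"].round(1))
    print("tool z",T.as_matrix()[:,2].round(3),"y-dir vs dryer x deg",np.degrees(np.arctan2(T.as_matrix()[1,1],T.as_matrix()[0,1])-p[2]).round(2))
E
python3 - <<'E'
from look import *
look("wrist","w1"); state()
E
```

```text
t 0.95 tcp [0.4505 0.0537 0.2223] dryer [-0.1291  0.0015  0.2223] open 0.42 F [-4.2  0.8 -0.8]
tool z [-0.003  0.    -1.   ] y-dir vs dryer x deg 0.14
```

View pics/w1.png

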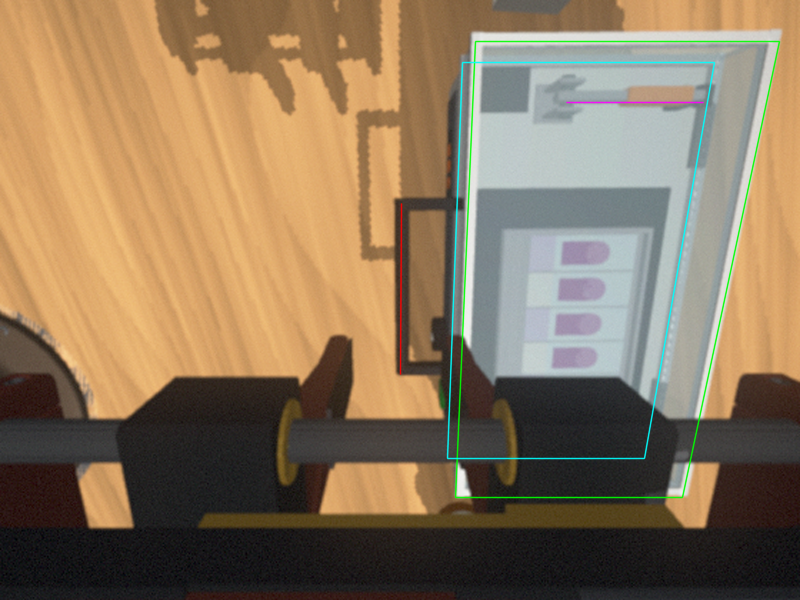

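The fitted wireframe lies on the picture. The black handle bar is at column 401 (rows 200–375), right on the red line. The orange-sleeved stay is at row 97 against 102 predicted, so about 3 mm off, to be corrected later. Descend onto the handle.

Call:
drive_tool(
  increments=[
    {"delta_pos": [0,0.15,0],"rotation": [0,0,0]},
    {"delta_pos": [0,0,0.5],"rotation": [0,0,0]},
    {"delta_pos": [0,0,0.6],"rotation": [0,0,0]},
    {"delta_pos": [0,0,0.6],"rotation": [0,0,0]},
    {"delta_pos": [0,0,0.6],"rotation": [0,0,0]},
    {"delta_pos": [0,0,0.5],"rotation": [0,0,0]},
    {"delta_pos": [0,0,0.35],"rotation": [0,0,0]},
    {"delta_pos": [0,0,0.2],"rotation": [0,0,0]},
  ],
)

```text
time_s: 1.75
tcp_pos: [0.4626, 0.0502, 0.0871]
tool_rot: [0.781, 0.625, -0.001, -0.0]
force: [0.7, 0.5, 0.4]
opening: 0.421
```

Call:
drive_tool(
  increments=[
    {"delta_pos": [0,0,0],"rotation": [0,0,0]},
    {"delta_pos": [0,0,0],"rotation": [0,0,0]},
    {"delta_pos": [0,0,0],"rotation": [0,0,0]},
    {"delta_pos": [0,0,0],"rotation": [0,0,0]},
    {"delta_pos": [0,0,0],"rotation": [0,0,0]},
    {"delta_pos": [0,0,0],"rotation": [0,0,0]},
    {"delta_pos": [0,0,0],"rotation": [0,0,0]},
    {"delta_pos": [0,0,0],"rotation": [0,0,0]},
  ],
  fingers=0,
  force=15,
)

```text
time_s: 2.55
tcp_pos: [0.457, 0.0519, 0.0887]
tool_rot: [0.78, 0.626, -0.003, -0.003]
force: [-16.9, 5.1, 12.6]
opening: 0.109
```

Run:
```python
from look import *
state()
p=np.load("p.npy")
# arc waypoints of handle in dryer x,z
r=np.array([-.203,.022])
for t in np.arange(0,1.71,.1):
    print(round(t,2),(.08+r[0]*np.cos(t)+r[1]*np.sin(t)).round(4),(.084-r[0]*np.sin(t)+r[1]*np.cos(t)-.019).round(4))
```

```text
t 2.55 tcp [0.457  0.0519 0.0887] dryer [-0.1224  0.0011  0.0887] open 0.109 F [-16.9   5.1  12.6]
tool z [-0.009  0.    -1.   ] y-dir vs dryer x deg 0.1
0.0 -0.123 0.087
0.1 -0.1198 0.1072
0.2 -0.1146 0.1269
0.3 -0.1074 0.146
0.4 -0.0984 0.1643
0.5 -0.0876 0.1816
0.6 -0.0751 0.1978
0.7 -0.0611 0.2126
0.8 -0.0456 0.226
0.9 -0.029 0.2377
1.0 -0.0112 0.2477
1.1 0.0075 0.2559
1.2 0.0269 0.2622
1.3 0.0469 0.2665
1.4 0.0672 0.2688
1.5 0.0876 0.269
1.6 0.1079 0.2673
1.7 0.128 0.2635
```

Call:
drive_tool(
  increments=[
    {"delta_pos": [0,-0.06,-0.5],"rotation": [0,0,0]},
    {"delta_pos": [0,0.13,-0.49],"rotation": [0,0,0]},
    {"delta_pos": [0,0.18,-0.48],"rotation": [0,0,0]},
    {"delta_pos": [0,0.225,-0.46],"rotation": [0,0,0]},
    {"delta_pos": [0,0.27,-0.43],"rotation": [0,0,0]},
    {"delta_pos": [0,0.31,-0.405],"rotation": [0,0,0]},
    {"delta_pos": [0,0.35,-0.37],"rotation": [0,0,0]},
    {"delta_pos": [0,0.39,-0.335],"rotation": [0,0,0]},
  ],
)

```text
time_s: 3.35
tcp_pos: [0.5318, 0.0357, 0.2293]
tool_rot: [0.78, 0.626, 0.0, -0.001]
force: [-1.8, 2.1, 0.4]
opening: 0.109
```

```bash
python3 -c "
from look import *
state()"
```

```text
t 3.35 tcp [0.5318 0.0357 0.2293] dryer [-0.0459  0.0016  0.2293] open 0.109 F [-1.8  2.1  0.4]
tool z [-0.001  0.001 -1.   ] y-dir vs dryer x deg 0.05
```

Call:
drive_tool(
  increments=[
    {"delta_pos": [0,0.415,-0.27],"rotation": [0,0,0]},
    {"delta_pos": [0,0.445,-0.23],"rotation": [0,0,0]},
    {"delta_pos": [0,0.465,-0.2],"rotation": [0,0,0]},
    {"delta_pos": [0,0.485,-0.15],"rotation": [0,0,0]},
    {"delta_pos": [0,0.5,-0.105],"rotation": [0,0,0]},
    {"delta_pos": [0,0.505,-0.055],"rotation": [0,0,0]},
    {"delta_pos": [0,0.51,0],"rotation": [0,0,0]},
    {"delta_pos": [0,0.5,0.04],"rotation": [0,0,0]},
  ],
)

```text
time_s: 4.15
tcp_pos: [0.6829, 0.0026, 0.2681]
tool_rot: [0.78, 0.626, 0.002, 0.0]
force: [-0.1, 1.7, -1.0]
opening: 0.105
```

Call:
drive_tool(
  increments=[
    {"delta_pos": [0,0.25,0.04],"rotation": [0,0,0]},
    {"delta_pos": [0,0.2,0.05],"rotation": [0,0,0]},
    {"delta_pos": [0,0,0],"rotation": [0,0,0]},
    {"delta_pos": [0,0,0],"rotation": [0,0,0]},
    {"delta_pos": [0,0,0],"rotation": [0,0,0]},
    {"delta_pos": [0,0,0],"rotation": [0,0,0]},
    {"delta_pos": [0,0,0],"rotation": [0,0,0]},
    {"delta_pos": [0,0,0],"rotation": [0,0,0]},
  ],
)

```text
time_s: 4.95
tcp_pos: [0.6998, -0.0011, 0.2644]
tool_rot: [0.78, 0.626, 0.002, 0.001]
force: [2.7, 3.4, 5.5]
opening: 0.106
```

```bash
python3 -c "
from look import *
state()"
```

```text
t 4.95 tcp [ 0.6998 -0.0011  0.2644] dryer [0.1261 0.0024 0.2644] open 0.106 F [2.7 3.4 5.5]
tool z [ 0.003  0.001 -1.   ] y-dir vs dryer x deg 0.07
```

Call:
drive_tool(
  increments=[
    {"delta_pos": [0,0,0],"rotation": [0,0,0]},
    {"delta_pos": [0,0,0],"rotation": [0,0,0]},
    {"delta_pos": [0,0,0],"rotation": [0,0,0]},
    {"delta_pos": [0,0,0],"rotation": [0,0,0]},
    {"delta_pos": [0,0,-0.3],"rotation": [0,0,0]},
    {"delta_pos": [0,0,-0.6],"rotation": [0,0,0]},
    {"delta_pos": [0,0,-0.8],"rotation": [0,0,0]},
    {"delta_pos": [0,0,-0.8],"rotation": [0,0,0]},
  ],
  fingers=0.45,
)

```text
time_s: 5.75
tcp_pos: [0.6988, -0.0024, 0.3644]
tool_rot: [0.78, 0.625, -0.0, -0.0]
force: [0.5, -0.8, -0.6]
opening: 0.454
```

Call:
drive_tool(
  increments=[
    {"delta_pos": [0.6,-0.45,0],"rotation": [0,0,0]},
    {"delta_pos": [0.8,-0.6,0],"rotation": [0,0,0]},
    {"delta_pos": [0.9,-0.7,0],"rotation": [0,0,0]},
    {"delta_pos": [0.7,-0.55,0],"rotation": [0,0,0]},
    {"delta_pos": [0,0,0],"rotation": [0,0,-1]},
    {"delta_pos": [0,0,0],"rotation": [0,0,-1]},
    {"delta_pos": [0,0,0],"rotation": [0,0,-1]},
    {"delta_pos": [0,0,0],"rotation": [0,0,-1]},
  ],
)

```text
time_s: 6.55
tcp_pos: [0.6354, 0.1349, 0.3637]
tool_rot: [0.659, 0.752, 0.0, 0.0]
force: [-0.8, 0.1, 0.2]
opening: 0.452
```

Call:
drive_tool(
  increments=[
    {"delta_pos": [0,0,0],"rotation": [0,0,-1]},
    {"delta_pos": [0,0,0],"rotation": [0,0,-1]},
    {"delta_pos": [0,0,0],"rotation": [0,0,-1]},
    {"delta_pos": [0,0,0],"rotation": [0,0,-1]},
    {"delta_pos": [0,0,0],"rotation": [0,0,-1]},
    {"delta_pos": [0,0,0],"rotation": [0,0,-1]},
    {"delta_pos": [0,0,0],"rotation": [0,0,-1]},
    {"delta_pos": [0,0,0],"rotation": [0,0,-1]},
  ],
)

```text
time_s: 7.35
tcp_pos: [0.6355, 0.1347, 0.3636]
tool_rot: [0.362, 0.932, 0.0, 0.0]
force: [0.1, 0.1, -1.0]
opening: 0.448
```

Call:
drive_tool(
  increments=[
    {"delta_pos": [0,0,0],"rotation": [0,0,-1]},
    {"delta_pos": [0,0,0],"rotation": [0,0,-1]},
    {"delta_pos": [0,0,0],"rotation": [0,0,-1]},
    {"delta_pos": [0,0,0],"rotation": [0,0,-1]},
    {"delta_pos": [0,0,0],"rotation": [0,0,-1]},
    {"delta_pos": [0,0,0],"rotation": [0,0,-1]},
    {"delta_pos": [0,0,0],"rotation": [0,0,0]},
    {"delta_pos": [0,0,0],"rotation": [0,0,0]},
  ],
)

```text
time_s: 8.15
tcp_pos: [0.6356, 0.1347, 0.3632]
tool_rot: [0.111, 0.994, 0.0, 0.0]
force: [-0.1, 0.2, 0.7]
opening: 0.45
```

Run:
```python
from look import *
look("wrist","w2",1.7); state()
```

```text
t 8.2 tcp [0.6356 0.1348 0.3631] dryer [0.0338 0.121  0.3631] open 0.448 F [-0.4 -0.1 -0.7]
tool z [ 0. -0. -1.] y-dir vs dryer x deg 89.86
```

View pics/w2.png

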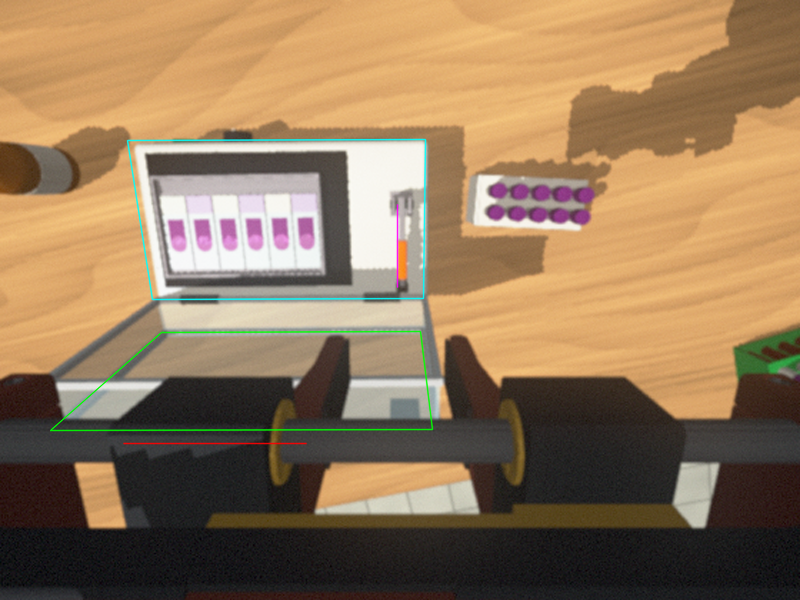

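The wrist view from above shows the cover standing fully back. The stay is folded with its orange sleeve centred near (402,260), about 4 px (4 mm) to the +y side of the prediction. The tray is undisturbed. Descend with that correction.

Call:
drive_tool(
  increments=[
    {"delta_pos": [0,0.11,0.6],"rotation": [0,0,0]},
    {"delta_pos": [0,0,0.9],"rotation": [0,0,0]},
    {"delta_pos": [0,0,0.9],"rotation": [0,0,0]},
    {"delta_pos": [0,0,0.9],"rotation": [0,0,0]},
    {"delta_pos": [0,0,0.9],"rotation": [0,0,0]},
    {"delta_pos": [0,0,0.7],"rotation": [0,0,0]},
    {"delta_pos": [0,0,0.5],"rotation": [0,0,0]},
    {"delta_pos": [0,0,0.2],"rotation": [0,0,0]},
  ],
)

```text
time_s: 9.0
tcp_pos: [0.6353, 0.1388, 0.1364]
tool_rot: [0.111, 0.994, -0.001, -0.002]
force: [-0.6, -0.2, -0.6]
opening: 0.448
```

Run:
```python
from look import *
look("wrist","w3",1.7); state()
```

```text
t 9.05 tcp [0.6354 0.1389 0.1363] dryer [0.0327 0.125  0.1363] open 0.449 F [-0.2 -0.2 -0.6]
tool z [-0.003 -0.001 -1.   ] y-dir vs dryer x deg 89.95
```

View pics/w3.png

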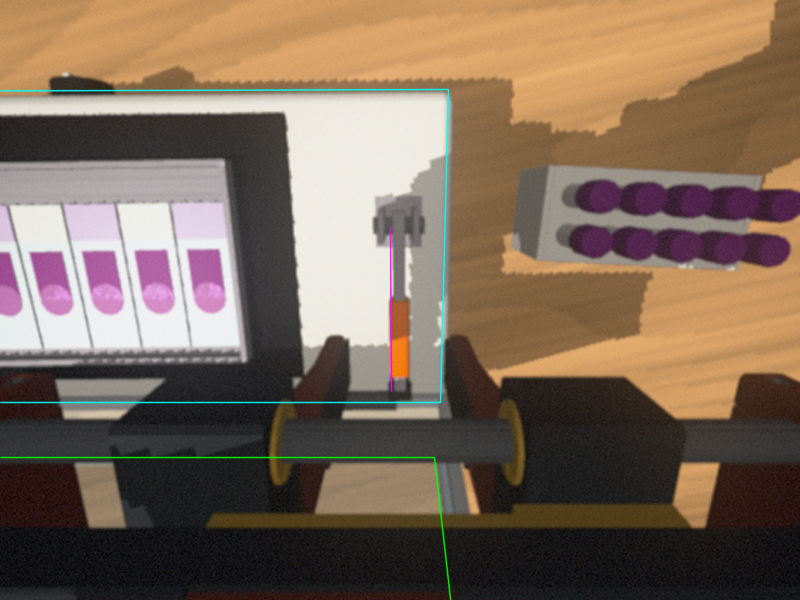

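The sleeve is at column 400, midway between the fingers (columns 345 and 450). Go down and pinch.

Call:
drive_tool(
  increments=[
    {"delta_pos": [-0.05,0,0.3],"rotation": [0,0,0]},
    {"delta_pos": [0,0,0.4],"rotation": [0,0,0]},
    {"delta_pos": [0,0,0.3],"rotation": [0,0,0]},
    {"delta_pos": [0,0,0.2],"rotation": [0,0,0]},
    {"delta_pos": [0,0,0],"rotation": [0,0,0]},
    {"delta_pos": [0,0,0],"rotation": [0,0,0]},
    {"delta_pos": [0,0,0],"rotation": [0,0,0]},
    {"delta_pos": [0,0,0],"rotation": [0,0,0]},
  ],
)

```text
time_s: 9.85
tcp_pos: [0.6388, 0.139, 0.0913]
tool_rot: [0.11, 0.994, 0.0, 0.001]
force: [-0.7, 0.6, -0.3]
opening: 0.452
```

Call:
drive_tool(
  increments=[
    {"delta_pos": [0,0,0],"rotation": [0,0,0]},
    {"delta_pos": [0,0,0],"rotation": [0,0,0]},
    {"delta_pos": [0,0,0],"rotation": [0,0,0]},
    {"delta_pos": [0,0,0],"rotation": [0,0,0]},
    {"delta_pos": [0,0,0],"rotation": [0,0,0]},
    {"delta_pos": [0,0,0],"rotation": [0,0,0]},
    {"delta_pos": [0,0,0],"rotation": [0,0,0]},
    {"delta_pos": [0,0,0],"rotation": [0,0,0]},
  ],
  fingers=0,
  force=8,
)

```text
time_s: 10.65
tcp_pos: [0.6385, 0.1393, 0.0907]
tool_rot: [0.11, 0.994, 0.0, 0.0]
force: [1.3, 1.4, 0.6]
opening: 0.112
```

Run:
```python
from look import *
state()
for t in np.arange(0,1.7,.1): print(round(t,2),(-.02+.055*np.cos(t)).round(4),(.102+.055*np.sin(t)-.019).round(4))
```

```text
t 10.65 tcp [0.6385 0.1393 0.0907] dryer [0.0357 0.126  0.0907] open 0.112 F [1.3 1.4 0.6]
tool z [ 0.     0.001 -1.   ] y-dir vs dryer x deg 90.04
0.0 0.035 0.083
0.1 0.0347 0.0885
0.2 0.0339 0.0939
0.3 0.0325 0.0993
0.4 0.0307 0.1044
0.5 0.0283 0.1094
0.6 0.0254 0.1141
0.7 0.0221 0.1184
0.8 0.0183 0.1225
0.9 0.0142 0.1261
1.0 0.0097 0.1293
1.1 0.0049 0.132
1.2 -0.0001 0.1343
1.3 -0.0053 0.136
1.4 -0.0107 0.1372
1.5 -0.0161 0.1379
1.6 -0.0216 0.138
```

Call:
drive_tool(
  increments=[
    {"delta_pos": [0.03,0,-0.25],"rotation": [0,0,0]},
    {"delta_pos": [0.08,0,-0.25],"rotation": [0,0,0]},
    {"delta_pos": [0.13,0,-0.23],"rotation": [0,0,0]},
    {"delta_pos": [0.18,0,-0.2],"rotation": [0,0,0]},
    {"delta_pos": [0.215,0,-0.16],"rotation": [0,0,0]},
    {"delta_pos": [0.245,0,-0.115],"rotation": [0,0,0]},
    {"delta_pos": [0.265,0,-0.06],"rotation": [0,0,0]},
    {"delta_pos": [0.27,0,-0.01],"rotation": [0,0,0]},
  ],
)

```text
time_s: 11.45
tcp_pos: [0.5832, 0.1512, 0.1429]
tool_rot: [0.11, 0.994, 0.0, 0.001]
force: [3.3, 2.7, 5.1]
opening: 0.111
```

Call:
drive_tool(
  increments=[
    {"delta_pos": [0.1,0,0],"rotation": [0,0,0]},
    {"delta_pos": [0.1,0,0],"rotation": [0,0,0]},
    {"delta_pos": [0.05,0,0],"rotation": [0,0,0]},
    {"delta_pos": [0,0,0],"rotation": [0,0,0]},
    {"delta_pos": [0,0,0],"rotation": [0,0,0]},
    {"delta_pos": [0,0,0],"rotation": [0,0,0]},
    {"delta_pos": [0,0,0],"rotation": [0,0,0]},
    {"delta_pos": [0,0,0],"rotation": [0,0,0]},
  ],
)

```text
time_s: 12.25
tcp_pos: [0.5733, 0.1534, 0.1421]
tool_rot: [0.11, 0.994, 0.0, 0.0]
force: [1.1, 2.6, 8.3]
opening: 0.115
```

Run:
```python
from look import *
look("side","s1",1.7,1.676); state()
```

```text
t 12.3 tcp [0.5733 0.1534 0.1421] dryer [-0.0311  0.1255  0.1421] open 0.114 F [1.1 2.4 7.9]
tool z [ 0.  0. -1.] y-dir vs dryer x deg 90.0
```

View pics/s1.png

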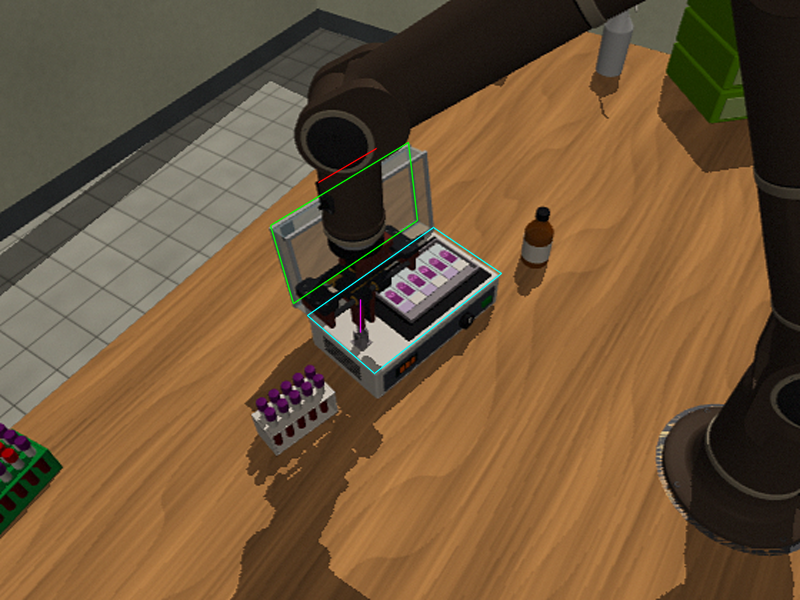

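The cover is still back at the predicted place, the stay looks upright in the fingers at about (360,310), and the tray is unmoved. Pull a little more to be sure it has met the stop.

Call:
drive_tool(
  increments=[
    {"delta_pos": [0.1,0,0],"rotation": [0,0,0]},
    {"delta_pos": [0.1,0,0],"rotation": [0,0,0]},
    {"delta_pos": [0,0,0],"rotation": [0,0,0]},
    {"delta_pos": [0,0,0],"rotation": [0,0,0]},
    {"delta_pos": [0,0,0],"rotation": [0,0,0]},
    {"delta_pos": [0,0,0],"rotation": [0,0,0]},
    {"delta_pos": [0,0,0],"rotation": [0,0,0]},
    {"delta_pos": [0,0,0],"rotation": [0,0,0]},
  ],
)

```text
time_s: 13.1
tcp_pos: [0.5653, 0.1551, 0.1414]
tool_rot: [0.11, 0.994, -0.0, -0.0]
force: [0.6, 2.5, 1.7]
opening: 0.112
```

```bash
python3 -c "
from look import *
state()"
```

```text
t 13.1 tcp [0.5653 0.1551 0.1414] dryer [-0.0392  0.1254  0.1414] open 0.112 F [0.6 2.5 1.7]
tool z [-0.001 -0.    -1.   ] y-dir vs dryer x deg 90.01
```

Run:
```python
from look import *
look("wrist","w4",1.7,1.676); look("scene","c4",1.7,1.676)
a=cv2.imread("pics/w4.png")[150:600,200:600]
p=np.load("p.npy");r=pickle.load(open("c4.pkl","rb"));u=proj(r,world(p,[(-.025,.122,.14)]),1)[0].astype(int)
c=r["color"][u[1]-45:u[1]+45,u[0]-40:u[0]+40,::-1]
c=cv2.resize(c,(400,450),interpolation=cv2.INTER_CUBIC)
cv2.imwrite("pics/m4.png",np.hstack([a,c]))
```

```text
(no output)
```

View pics/m4.png

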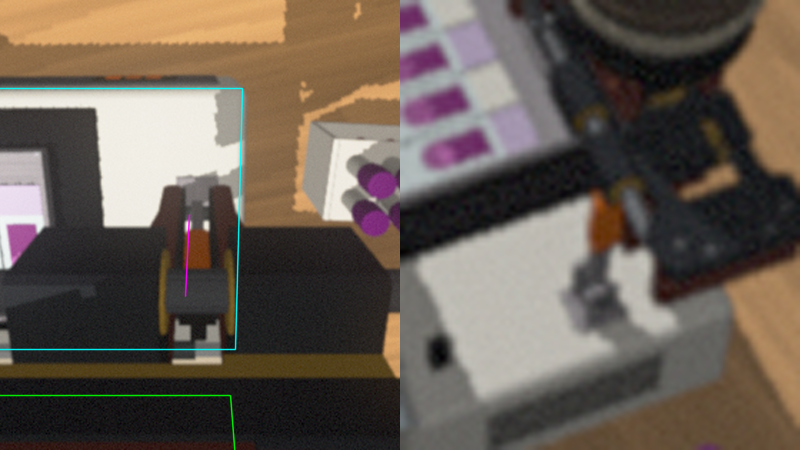

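The stay stands upright between the fingers, and its orange sleeve coincides with the predicted fully-up line. Release, rise, and check that it stands by itself.

Call:
drive_tool(
  increments=[
    {"delta_pos": [0,0,0],"rotation": [0,0,0]},
    {"delta_pos": [0,0,0],"rotation": [0,0,0]},
    {"delta_pos": [0,0,0],"rotation": [0,0,0]},
    {"delta_pos": [0,0,0],"rotation": [0,0,0]},
    {"delta_pos": [0,0,-0.3],"rotation": [0,0,0]},
    {"delta_pos": [0,0,-0.6],"rotation": [0,0,0]},
    {"delta_pos": [0,0,-0.9],"rotation": [0,0,0]},
    {"delta_pos": [0,0,-0.9],"rotation": [0,0,0]},
  ],
  fingers=0.45,
)

```text
time_s: 14.0
tcp_pos: [0.5653, 0.155, 0.2515]
tool_rot: [0.11, 0.994, -0.0, -0.0]
force: [0.3, 0.3, 0.4]
opening: 0.45
```

Call:
drive_tool(
  increments=[
    {"delta_pos": [0,0,-0.9],"rotation": [0,0,0]},
    {"delta_pos": [0,0,-0.9],"rotation": [0,0,0]},
    {"delta_pos": [0,0,-0.9],"rotation": [0,0,0]},
    {"delta_pos": [0,0,-0.5],"rotation": [0,0,0]},
    {"delta_pos": [0,0,0],"rotation": [0,0,1]},
    {"delta_pos": [0,0,0],"rotation": [0,0,1]},
    {"delta_pos": [0,0,0],"rotation": [0,0,1]},
    {"delta_pos": [0,0,0],"rotation": [0,0,1]},
  ],
)

```text
time_s: 14.8
tcp_pos: [0.5654, 0.155, 0.3787]
tool_rot: [0.282, 0.959, 0.0, 0.0]
force: [-1.0, 0.4, 0.8]
opening: 0.45
```

Call:
drive_tool(
  increments=[
    {"delta_pos": [0,0,0],"rotation": [0,0,1]},
    {"delta_pos": [0,0,0],"rotation": [0,0,1]},
    {"delta_pos": [0,0,0],"rotation": [0,0,1]},
    {"delta_pos": [0,0,0],"rotation": [0,0,1]},
    {"delta_pos": [0,0,0],"rotation": [0,0,1]},
    {"delta_pos": [0,0,0],"rotation": [0,0,1]},
    {"delta_pos": [0,0,0],"rotation": [0,0,1]},
    {"delta_pos": [0,0,0],"rotation": [0,0,1]},
  ],
)

```text
time_s: 15.6
tcp_pos: [0.5653, 0.1551, 0.3787]
tool_rot: [0.593, 0.805, 0.0, 0.0]
force: [-0.4, 0.2, 0.2]
opening: 0.453
```

Call:
drive_tool(
  increments=[
    {"delta_pos": [0,0,0],"rotation": [0,0,1]},
    {"delta_pos": [0,0,0],"rotation": [0,0,1]},
    {"delta_pos": [0,0,0],"rotation": [0,0,1]},
    {"delta_pos": [0,0,0],"rotation": [0,0,1]},
    {"delta_pos": [0,0,0],"rotation": [0,0,1]},
    {"delta_pos": [0,0,0],"rotation": [0,0,1]},
    {"delta_pos": [0,0,0],"rotation": [0,0,0]},
    {"delta_pos": [0,0,0],"rotation": [0,0,0]},
  ],
)

```text
time_s: 16.4
tcp_pos: [0.5654, 0.1551, 0.3783]
tool_rot: [0.78, 0.626, 0.0, 0.0]
force: [-1.3, -0.4, -0.3]
opening: 0.445
```

Run:
```python
from look import *
look("side","s5",1.7,1.676); look("scene","c5",1.7,1.676); state()
p=np.load("p.npy"); out=[]
for t,h in(("s5",(45,40)),("c5",(45,40))):
    r=pickle.load(open(t+".pkl","rb")); u=(proj(r,world(p,[(-.025,.122,.14)]))[0]).astype(int)
    c=r["color"][u[1]-45:u[1]+45,u[0]-40:u[0]+40,::-1].copy(); c=cv2.resize(c,(400,450),interpolation=cv2.INTER_CUBIC)
    q=(proj(r,world(p,[(-.02,.125,.102),(-.029,.125,.187)]))-(u-[40,45]))*5
    cv2.polylines(c,[q.astype(int).reshape(-1,1,2)],False,(255,0,255),1); out.append(c)
cv2.imwrite("pics/m5.png",np.hstack(out))
```

```text
t 16.5 tcp [0.5655 0.1551 0.378 ] dryer [-0.039   0.1256  0.378 ] open 0.45 F [-0.7  0.   0.5]
tool z [ 0.  0. -1.] y-dir vs dryer x deg 0.13
```

View pics/m5.png

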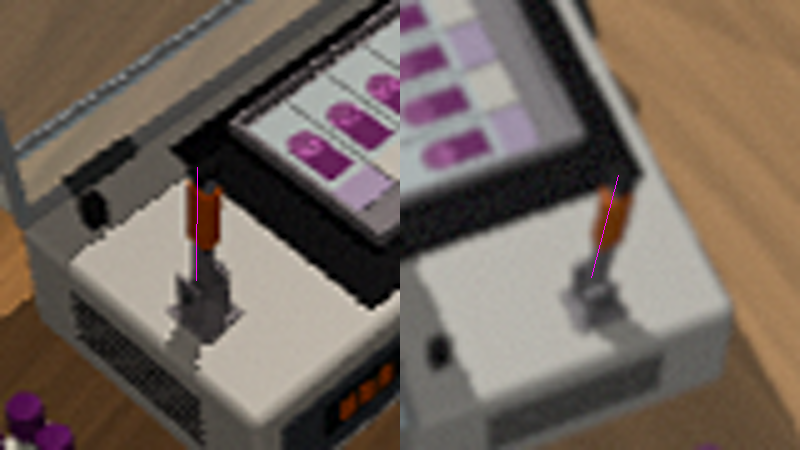

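The stay stands by itself, leaning slightly forward along the predicted line (side (197,170–280), scene (590–618,175–277)). Now back to the handle.

Call:
drive_tool(
  increments=[
    {"delta_pos": [-0.4,0.5,0],"rotation": [0,0,0]},
    {"delta_pos": [-0.6,0.8,0],"rotation": [0,0,0]},
    {"delta_pos": [-0.7,0.95,0],"rotation": [0,0,0]},
    {"delta_pos": [-0.7,0.95,0],"rotation": [0,0,0]},
    {"delta_pos": [-0.5,0.7,0],"rotation": [0,0,0]},
    {"delta_pos": [-0.2,0.25,0],"rotation": [0,0,0]},
    {"delta_pos": [0,0,0],"rotation": [0,0,0]},
    {"delta_pos": [0,0,0],"rotation": [0,0,0]},
  ],
)

```text
time_s: 17.3
tcp_pos: [0.7001, -0.0006, 0.3776]
tool_rot: [0.78, 0.626, 0.0, -0.001]
force: [-0.3, 0.3, 0.4]
opening: 0.45
```

```bash
python3 -c "
from look import *
state()"
```

```text
t 17.3 tcp [ 7.001e-01 -6.000e-04  3.776e-01] dryer [0.1263 0.0029 0.3776] open 0.45 F [-0.3  0.3  0.4]
tool z [-0.     0.001 -1.   ] y-dir vs dryer x deg 0.11
```

Call:
drive_tool(
  increments=[
    {"delta_pos": [0,0,0.3],"rotation": [0,0,0]},
    {"delta_pos": [0,0,0.5],"rotation": [0,0,0]},
    {"delta_pos": [0,0,0.6],"rotation": [0,0,0]},
    {"delta_pos": [0,0,0.6],"rotation": [0,0,0]},
    {"delta_pos": [0,0,0.5],"rotation": [0,0,0]},
    {"delta_pos": [0,0,0.3],"rotation": [0,0,0]},
    {"delta_pos": [0,0,0],"rotation": [0,0,0]},
    {"delta_pos": [0,0,0],"rotation": [0,0,0]},
  ],
)

```text
time_s: 18.1
tcp_pos: [0.7006, -0.0015, 0.2664]
tool_rot: [0.78, 0.626, 0.0, 0.0]
force: [-0.1, -0.3, 0.9]
opening: 0.448
```

Call:
drive_tool(
  increments=[
    {"delta_pos": [0,0,0],"rotation": [0,0,0]},
    {"delta_pos": [0,0,0],"rotation": [0,0,0]},
    {"delta_pos": [0,0,0],"rotation": [0,0,0]},
    {"delta_pos": [0,0,0],"rotation": [0,0,0]},
    {"delta_pos": [0,0,0],"rotation": [0,0,0]},
    {"delta_pos": [0,0,0],"rotation": [0,0,0]},
    {"delta_pos": [0,0,0],"rotation": [0,0,0]},
    {"delta_pos": [0,0,0],"rotation": [0,0,0]},
  ],
  fingers=0,
  force=20,
)

```text
time_s: 18.9
tcp_pos: [0.7009, -0.0022, 0.266]
tool_rot: [0.78, 0.625, 0.0, 0.0]
force: [1.5, 1.1, 1.8]
opening: 0.107
```

```bash
python3 -c "
from look import *
state()"
```

```text
t 18.9 tcp [ 0.7009 -0.0022  0.266 ] dryer [0.1274 0.0015 0.266 ] open 0.107 F [1.5 1.1 1.8]
tool z [ 0.001 -0.    -1.   ] y-dir vs dryer x deg 0.01
```

Call:
drive_tool(
  increments=[
    {"delta_pos": [0,-0.5,-0.09],"rotation": [0,0,0]},
    {"delta_pos": [0,-0.51,-0.04],"rotation": [0,0,0]},
    {"delta_pos": [0,-0.51,0],"rotation": [0,0,0]},
    {"delta_pos": [0,-0.51,0.06],"rotation": [0,0,0]},
    {"delta_pos": [0,-0.5,0.11],"rotation": [0,0,0]},
    {"delta_pos": [0,-0.485,0.16],"rotation": [0,0,0]},
    {"delta_pos": [0,-0.465,0.2],"rotation": [0,0,0]},
    {"delta_pos": [0,-0.445,0.25],"rotation": [0,0,0]},
  ],
)

```text
time_s: 19.7
tcp_pos: [0.5464, 0.0318, 0.2394]
tool_rot: [0.781, 0.625, -0.0, 0.0]
force: [3.7, -1.1, -4.4]
opening: 0.111
```

```bash
python3 -c "
from look import *
state()"
```

```text
t 19.7 tcp [0.5464 0.0318 0.2394] dryer [-0.0307  0.001   0.2394] open 0.111 F [ 3.7 -1.1 -4.4]
tool z [ 0.    -0.001 -1.   ] y-dir vs dryer x deg -0.01
```

Call:
drive_tool(
  increments=[
    {"delta_pos": [0,-0.205,0.145],"rotation": [0,0,0]},
    {"delta_pos": [0,-0.205,0.15],"rotation": [0,0,0]},
    {"delta_pos": [0,-0.195,0.165],"rotation": [0,0,0]},
    {"delta_pos": [0,-0.19,0.17],"rotation": [0,0,0]},
    {"delta_pos": [0,-0.175,0.185],"rotation": [0,0,0]},
    {"delta_pos": [0,-0.17,0.19],"rotation": [0,0,0]},
    {"delta_pos": [0,-0.08,0.1],"rotation": [0,0,0]},
    {"delta_pos": [0,-0.08,0.1],"rotation": [0,0,0]},
  ],
)

```text
time_s: 20.5
tcp_pos: [0.4962, 0.0432, 0.1909]
tool_rot: [0.78, 0.625, -0.0, 0.0]
force: [-1.0, -3.9, -0.4]
opening: 0.108
```

```bash
python3 -c "
from look import *
state()"
```

```text
t 20.5 tcp [0.4962 0.0432 0.1909] dryer [-0.0822  0.0012  0.1909] open 0.108 F [-1.  -3.9 -0.4]
tool z [-0.001 -0.    -1.   ] y-dir vs dryer x deg -0.0
```

Call:
drive_tool(
  increments=[
    {"delta_pos": [0,-0.03,0.045],"rotation": [0,0,0]},
    {"delta_pos": [0,-0.03,0.045],"rotation": [0,0,0]},
    {"delta_pos": [0,-0.03,0.045],"rotation": [0,0,0]},
    {"delta_pos": [0,0,0],"rotation": [0,0,0]},
    {"delta_pos": [0,0,0],"rotation": [0,0,0]},
    {"delta_pos": [0,0,0],"rotation": [0,0,0]},
    {"delta_pos": [0,0,0],"rotation": [0,0,0]},
    {"delta_pos": [0,0,0],"rotation": [0,0,0]},
  ],
)

```text
time_s: 21.3
tcp_pos: [0.4934, 0.0439, 0.1868]
tool_rot: [0.781, 0.625, 0.0, 0.0]
force: [-3.1, -4.5, 7.8]
opening: 0.107
```

```bash
python3 -c "
from look import *
state()"
```

```text
t 21.3 tcp [0.4934 0.0439 0.1868] dryer [-0.0851  0.0012  0.1868] open 0.107 F [-3.1 -4.5  7.8]
tool z [ 0.001 -0.    -1.   ] y-dir vs dryer x deg -0.01
```

The force has turned to +8 N upward at about 0.52 rad, so the cover rests on the stay. Ease open slightly, keeping clear of the wall, and rise.

Call:
drive_tool(
  increments=[
    {"delta_pos": [0,0.02,-0.04],"rotation": [0,0,0]},
    {"delta_pos": [0,0,0],"rotation": [0,0,0]},
    {"delta_pos": [0,0,0],"rotation": [0,0,0]},
    {"delta_pos": [0,0,0],"rotation": [0,0,0]},
    {"delta_pos": [0,0,0],"rotation": [0,0,0]},
    {"delta_pos": [0,0,0],"rotation": [0,0,0]},
    {"delta_pos": [0,0,0],"rotation": [0,0,0]},
    {"delta_pos": [0,0,0],"rotation": [0,0,0]},
  ],
  fingers=0.3,
)

```text
time_s: 22.1
tcp_pos: [0.4939, 0.0441, 0.1876]
tool_rot: [0.78, 0.625, 0.0, 0.0]
force: [0.5, 0.4, -1.1]
opening: 0.298
```

Call:
drive_tool(
  increments=[
    {"delta_pos": [0,0,-0.15],"rotation": [0,0,0]},
    {"delta_pos": [0,0,-0.3],"rotation": [0,0,0]},
    {"delta_pos": [0,0,-0.5],"rotation": [0,0,0]},
    {"delta_pos": [0,0,-0.8],"rotation": [0,0,0]},
    {"delta_pos": [0,0,-0.9],"rotation": [0,0,0]},
    {"delta_pos": [0,0,-0.9],"rotation": [0,0,0]},
    {"delta_pos": [0,0,-0.6],"rotation": [0,0,0]},
    {"delta_pos": [0,0,0],"rotation": [0,0,0]},
  ],
)

```text
time_s: 22.9
tcp_pos: [0.4953, 0.0443, 0.3584]
tool_rot: [0.78, 0.625, 0.003, 0.002]
force: [-0.1, 0.0, -0.0]
opening: 0.301
```

Run:
```python
from look import *
look("side","s6",.52,1.676); state()
cv2.imwrite("pics/s6c.png",cv2.resize(cv2.imread("pics/s6.png")[170:470,200:600],(800,600),interpolation=cv2.INTER_CUBIC))
```

```text
t 22.95 tcp [0.4945 0.0442 0.3561] dryer [-0.0841  0.0018  0.3561] open 0.3 F [ 0.8 -0.5  0.3]
tool z [ 0.004  0.001 -1.   ] y-dir vs dryer x deg 0.01
```

View pics/s6c.png

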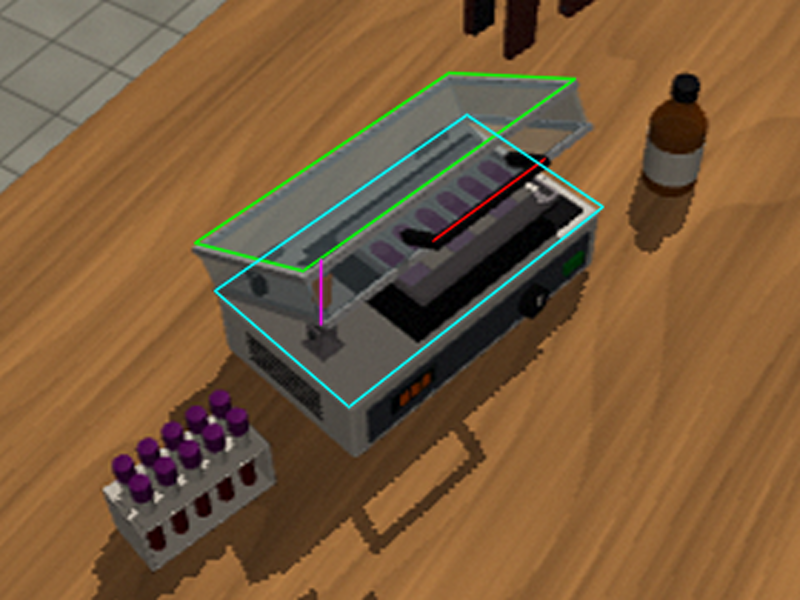

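The cover rests propped on the upright stay. Its top edges lie on the 0.52 rad prediction ((195,243)–(575,80) in the crop) and the handle is on the red line. The gripper is well clear, and the tray, rack and bottle are in place. Handing in.

```bash
python3 -c "
from station import finish_job
print(finish_job())"
```

```text
the job is handed in; nothing more can be done
None
```

The cover is propped ajar on its raised stay, and the job is handed in at about 23 s of the 69 s allowed.

I swung the cover back by its handle until it stood open. I then flipped the stay up, pulled it past its stop and saw it stand by itself. Finally I lowered the cover by the handle until it met the stay at about 0.52 rad, opened the fingers and rose clear.

- **Cover:** the last side view shows it matching the predicted 0.52 rad outline, with the gripper about 170 mm above the handle and near-zero tool force.
- **Tray, tube rack and bottle:** they look unmoved by eye. I did not measure their positions before and after.
- **Forces:** the readings I took showed at most about 22 N, a sideways load when I first gripped the handle. I did not log forces during the moves.
- **Disagreement:** the stay measured about 3–4 mm further left (+y) than my fitted dryer pose predicted, so I corrected for that before gripping it.
- **Stay stop:** the last 8 mm of pull showed almost no force, so the pull itself did not confirm the stop. I relied on the stay standing by itself after release.

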